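# Hang the spice bin in the free notch of the galley's louvred rail

## Robot

A 6-joint arm with a two-finger parallel gripper is mounted at the origin on the work surface. World frame = base frame: x ahead of the robot, y to its left, z up, the work surface at z = 0. Lengths are in m, angles in rad, forces in N, time in s.
With the tool pointing down it reaches from about 0.25 to 0.775 m from the base axis. Payload 4 kg.
Tool frame: the origin (TCP) lies at the very end of the fingers, on their centre line; the grasp point (between the pads) lies 19 mm behind it; z points along the fingers, y is the line along which they close (so a half turn about z gives the same grasp; the last joint's range is limited). The gripper opens to 94 mm and grips with 3 to 60 N. Pads are 16 mm wide; open, the fingers measure 119 mm over their backs; the gripper's body (75 mm by 177 mm) begins 78 mm behind the grasp point.
Start: joints at [1.222, 0.087, 1.371, -0, 1.684, -0.103], TCP at [0.134, 0.533, 0.206] pointing down, gripper open.
Joint ranges: [-3.1, 3.1], [-0.76, 2.03], [0.27, 2.55], [-1.08, 4.22], [0.17, 2.65], [-2.57, 2.57]. Speed limits (rad/s): [2.79, 2.79, 3.14, 3.14, 3.14, 3.14].

## Interface

Orientations are given as [roll, pitch, yaw] about the fixed x, y, z axes, in that order (R = Rz(yaw) Ry(pitch) Rx(roll)).
In Python, from bench import robot gives the robot as it stands. The module is installed in compiled form; this text tells all that it offers.
- The arm moves only by the tool move_arm, never from a script. Its argument "deltas" is one flat list of numbers, 7 for each row, row after row: the turn, a rotation vector about the tool's x, y, z in rad, then the shift along the tool's x, y, z in cm, then the closure, from -1 (fully open) to 1 (shut). A call has 1 to 8 rows; each row is the pose to reach, as a shift and turn from the pose commanded when the call began, along the tool's axes at that moment; what a row does not reach only later rows make up. A row lasts 1/10 s, in which the tool goes at most 50 mm and 8.59 degrees, less where a joint would pass 70% of its speed; a pose out of reach is approached as far as the arm can. A call with a gripper value outside its range is refused whole. The fingers move at their own pace and stop on an object; the grip force is fixed at half the most. Time passes only in rows, so rows that repeat a pose let the fingers close. It gives the time, the measured TCP pose, the force, the opening and the grip force at its end, in the units of the state.
- robot.get_obs(): the state, without advancing time (a new reading comes with each control period).
- robot.snapshot(name): name is "scene" or "top"; returns a dict with "image" (420x560x3 uint8, red, green, blue), "depth" (420x560 float32, m along the optical axis (not along the pixel's ray), 0 where there is no reading), "fov_y" (degrees; the focal length in pixels is half the picture's height over the tangent of half this angle, whatever the lens; pixels are square), "cx", "cy" (the principal point, pixels), "origin" and "orientation" of the camera in the world. Camera axes: x right, y up, looking along -z (the intrinsics and any distortion apply to the point x, -y, -z); pixel columns grow to the right and rows downward; lengths in m; the calibration is good to about 2 mm. A picture is of the moment at which its call begins.
- robot.close_job(): hands the job in; it is judged then, once.
The state is a dict: "time": time; "joint_positions": joint angles; "qvel": joint speeds; "joint_torque": joint torques, N m; "tool_pos": TCP position; "ee_rot": TCP orientation; "wrist_force": force on the tool from outside, world axes, zero at the start; "wrist_torque": the same for the moment, N m; "width": finger opening in m; "finger_force": force on a finger pad.
Only numpy, scipy, OpenCV 4.12 (cv2) and the standard library are available. Lean on these libraries where they do the work, as an engineer would, in place of code of your own. Each camera call takes 0.05 s, during which the arm holds its last target. There are 200 camera calls.

## Task

Hang the spice bin that has a hooked lip on the free place of the louvred rail, so it cannot slide about at sea: lift it over the rail, let the lip down behind it, and feel along the rail until the lip drops fully home into the empty notch; then let go. Be gentle: the rail is sprung and may be pushed down only a few millimetres (so no dropping from a height either); keep the two jars in the bin and leave the other things on the counter where they are.

Things in the scene. Friction and masses are not known exactly. Their poses are not given: they have to be found in the camera images.
- bin: the bin to hang: open grey plastic bin holding two jars, 110 mm long (x), 56 mm wide (y), 70 mm high, 4 mm walls, 0.29 to 0.41 kg in all, standing on the counter. Grip it across its width at its middle. Origin: centre of its underside, z up; its back (+x, outer face at x = 55 mm) carries the hooked lip
- bin_lip (a point): middle of the underside of the lip's bridge, at x = 61, y = 0, z = 70 mm in the bin's frame (same axes). The lip is 32 mm wide: a 5 mm thick bridge runs out from the bin's back, and a 5 mm thick tongue hangs from its end, 20 mm down, at x = 67 to 72 mm of the bin. That leaves a 12 mm gap between back and tongue, open below
- stand: stand fixed to the counter: wooden foot 150 x 380 x 12 mm, two posts, and a louvred aluminium panel 320 mm long; bins hang on its -x side, nearest the robot. Origin on the counter below the rail's centre line; x square through the rail, y along it, z up. The panel is clamped at an unreported sideways setting, so the notches may lie up to 28 mm to either side of where the stand's pose puts them
- rail (a point): point fixed to the stand (its axes) at x = 0, y = 0, on the level of the rail's plain top edge, 150 mm up. The rail is a bare upright edge 6 mm thick (x = -3 to 3 mm), free 25 mm behind, nothing above it. The free notch, 37 mm long, 8 mm deep (floor 142 mm up), has its middle anywhere from y = -28 to 28 mm from here: feel for it. The edge is plain for 90 mm on its -y side
- louvre (a joint): how far the sprung louvred panel with its rail and hung bin is pushed down, in m: 0 at rest, grows downwards, 0.012 at its stop; the springs give 1 mm per 5 N. A bin hung on it pushes it down by 0.6 to 0.8 mm (the heights given for rail, notch and louvre are at 0). More than 6 mm (30 N) is too hard
- hang (a point): point fixed to the stand (its axes) at x = -62, y = 0, z = 72 mm: the hung bin's origin is here (x +-2 mm, z +-5 mm; y as the notch is) when the lip is home, 8 mm higher on the plain edge, axes along the stand's. A lower louvre (front at x = -4.5 mm, 74 to 96 mm up) backs the bin, which leans forward up to 0.1 rad. A like bin, part of the panel, hangs in a notch 160 mm to +y of the free one
- jar_a: spice jar, 40 mm across, 64 mm high, standing in the bin; origin centre of its underside
- jar_b: the other spice jar in the bin, same size; origin centre of its underside
- plain_bin: bystander: a grey bin of the same size without lip and without jars, 110 x 56 x 70 mm, on the counter; origin centre of its underside
- mill: bystander: dark wooden pepper mill, 54 mm across, 160 mm high; origin centre of its underside
- spice_jar: bystander: jar 44 mm across, 75 mm high, on the counter; origin centre of its underside
- bowl: bystander: white bowl 120 mm across, 50 mm high; origin centre of its underside
There are look-alikes about, which are no part of the job. There is more than one size of the jar_b; the job needs the largest. What is shaped like the bin but purple is not meant.

How it is judged:
On the way, in this order (a step that is already met when the one before it is completed fails the run):
1. the bin is lifted clear, its lip above the height of the rail (height (world z) of bin_lip above 0.172 m), for 0.05 s.
2. the lip is over the rail, its tongue reaching down behind it (x of bin_lip in the frame of stand between -0.006 and 0.006 m and z of bin_lip in the frame of stand below 0.158 m), for 0.05 s.
At the end, for the whole second after the job is handed in: the bin hangs released and at rest, lip in the free notch: bridge underside 138 to 145.5 mm above the counter, within 7 mm of the rail's middle line and 36 mm of the stand's origin along it, leaning under 0.16 rad, square to the rail within 0.12 rad, both jars still down in it (z of bin_lip in the frame of stand between 0.138 and 0.1455 m and x of bin_lip in the frame of stand between -0.007 and 0.007 m and y of bin_lip in the frame of stand between -0.036 and 0.036 m and angle between bin's own z axis and vertical below 0.16 rad and angle between the y axis of bin and the y axis of stand, either way round below 0.12 rad and linear speed of bin below 0.02 m/s and horizontal distance between each of jar_a, jar_b and bin below 0.05 m and z of each of jar_a, jar_b in the frame of bin below 0.02 m); the robot touches nothing.
It fails at once if the sprung rail is pushed down by more than 6 mm (30 N) (value of joint louvre above 0.006 m).
It fails at once if the robot pushes on the stand or panel itself with more than 15 N (contact force between any of the fingers, the arm and stand above 15 N).
It fails at once if another thing on the counter is shifted by more than 30 mm (distance of any of plain_bin, mill, spice_jar, bowl from where it was at the start of the episode above 0.03 m).
It also fails if it takes over 48 s, if anything falls off the work surface, if the arm or the gripper's body presses on something with over 40 N, if the wrist force passes 120 N, or if a joint passes its speed limit or range.

## Working session

There is one attempt and no reset: what is moved stays moved. The work goes in short steps, Python scripts to look and compute and a tool call to move; the robot and the scene stay as the last step left them, time stands still between calls to the robot, and variables do not carry over. Pictures are saved under pics/ and viewed, at most 10 in all, crops included, and the job is handed in when it is done.

Besides the shell and the picture viewer there is one more tool, called as name(argument=value, ...) on one line, values as JSON. move_arm: Moves the arm, as the interface text tells. Its arguments: {"type":"object","properties":{"deltas":{"type":"array","items":{"type":"number"}}},"required":["deltas"]}

```bash
mkdir -p pics; cat > h.py <<'E'
import numpy as np, cv2
from scipy.spatial.transform import Rotation as R
from bench import robot
def snap(n):
    s=robot.snapshot(n); im=s["image"]; h,w=im.shape[:2]
    f=h/2/np.tan(np.radians(s["fov_y"])/2)
    o=np.array(s["orientation"],float)
    M=o if o.shape==(3,3) else (R.from_euler('xyz',o).as_matrix() if o.size==3 else None)
    s["f"]=f; s["M"]=M; s["o"]=np.array(s["origin"])
    d=s["depth"]; v,u=np.mgrid[:h,:w]
    P=np.stack([(u-s["cx"])/f*d,-(v-s["cy"])/f*d,-d],-1)
    s["P"]=P@M.T+s["o"]; s["P"][d==0]=np.nan
    return s
E
python3 - <<'E'
from h import *
for n in("scene","top"):
    s=snap(n); print(n,[ (k,s[k]) for k in s if k not in("image","depth","P","M")])
    cv2.imwrite(f"pics/{n}0.png",cv2.cvtColor(s["image"],cv2.COLOR_RGB2BGR))
    np.savez(f"{n}0.npz",P=s["P"],im=s["image"])
print(robot.get_obs())
E
```

```text
scene [('fov_y', 45.36353230765361), ('cx', 273.4617281924359), ('cy', 205.79117754224478), ('origin', array([ 1.28532531, -0.66735407,  0.78934638])), ('orientation', array([0.97481441, 0.00257804, 0.87590015])), ('f', np.float64(502.47025865117934)), ('o', array([ 1.28532531, -0.66735407,  0.78934638]))]
top [('fov_y', 48.50417728729994), ('cx', 276.60194281570267), ('cy', 203.67604497083846), ('origin', array([ 0.3177936 , -0.03846649,  1.22072315])), ('orientation', array([ 1.95966144e-01,  1.49969177e-03, -1.58900111e+00])), ('f', np.float64(466.1373363036487)), ('o', array([ 0.3177936 , -0.03846649,  1.22072315]))]
{'time': 0.1, 'joint_positions': array([ 1.22193847e+00,  8.78720995e-02,  1.37208372e+00,  1.47669090e-05,
        1.68358049e+00, -1.03099928e-01]), 'qvel': array([-0.00052954, -0.00338067, -0.00274413, -0.00015487,  0.00197538,
       -0.00109766]), 'joint_torque': array([ 2.24042575e-03, -3.41251981e+01, -3.03302586e+01,  7.20385252e-02,
        3.03646596e-02, -1.02422089e-04]), 'tool_pos': array([0.13364388, 0.53301832, 0.20443597]), 'ee_rot': array([-3.13966083e+00, -2.14634464e-04,  2.89583617e+00]), 'wrist_force': array([-0.22605658,  0.40990812, -0.36471766]), 'wrist_torque': array([-0.01782521, -0.00485052, -0.03206361]), 'finger_force': 0.0, 'width': 0.09399673234533795}
```

View pics/scene0.png

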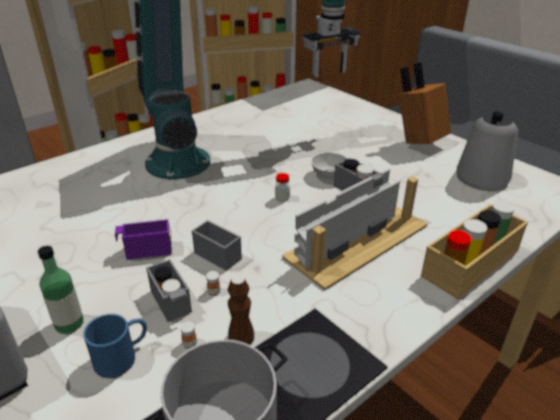

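View pics/top0.png

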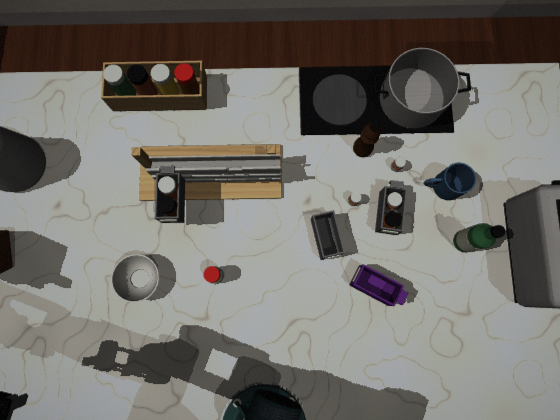

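Candidates for the hooked bin, by top-view pixel:
- Grey bin with two jars at (392,210).
- Empty grey plain bin at (327,236).
- Purple bin at (380,285).
- Bin already hung at (169,193).

The small loose jars are at (398,166) and (353,199). I choose (392,210) and will check it in a crop.

```bash
python3 - <<'E'
from h import *
a=np.load("top0.npz"); b=np.load("scene0.npz")
A=a["im"][170:250,350:450]; B=b["im"][245:335,130:220]
k=lambda x,w:cv2.resize(cv2.cvtColor(x,cv2.COLOR_RGB2BGR),(w,400),interpolation=cv2.INTER_CUBIC)
C=cv2.resize(cv2.cvtColor(a["im"][135:235,125:320],cv2.COLOR_RGB2BGR),(800,200*2))
cv2.imwrite("pics/crop1.png",cv2.resize(np.hstack([k(A,400),k(B,400)]),(800,400)))
P=a["P"]
# bin points
def hist(name,u0,u1,v0,v1):
    Q=P[v0:v1,u0:u1].reshape(-1,3); z=Q[:,2]; print(name,np.histogram(z[np.isfinite(z)],bins=np.arange(-.01,.25,.01))[0])
hist("bin",370,415,175,245); hist("stand",130,285,140,205)
def rect(name,u0,u1,v0,v1,z0,z1):
    Q=P[v0:v1,u0:u1].reshape(-1,3); Q=Q[(Q[:,2]>z0)&(Q[:,2]<z1)]
    c,s,an=cv2.minAreaRect((Q[:,:2]*1000).astype(np.float32)); print(name,len(Q),c,s,an,np.median(Q[:,2]))
rect("bin",370,415,175,245,.06,.085); rect("foot",130,290,140,205,.007,.018);rect("rail",130,290,140,205,.135,.16)
rect("plain",305,350,205,265,.06,.08)
E
```

```text
bin [ 833 1036   64   64  125  142  143  492  241    1    0    0    0    0
    0    0    0    0    0    0    0    0    0    0    0]
stand [1044 1851 2698    8   58  107  228   25  107  162  448  885  360  445
  586  596  418    0    0    0    0    0    0    0    0]
bin 734 (537.8004150390625, -335.55316162109375) (57.89076232910156, 127.10130310058594) 80.11453247070312 0.06872953211624255
foot 3365 (653.109375, 141.3604736328125) (423.3824157714844, 159.83128356933594) 89.57123565673828 0.011891121428000195
rail 1175 (603.1671142578125, 129.99937438964844) (359.9881591796875, 144.7964630126953) 88.45343017578125 0.1484273725897971
plain 261 (469.15057373046875, -167.39630126953125) (110.46214294433594, 56.667633056640625) 11.78256607055664 0.06919323615946515
```

View pics/crop1.png

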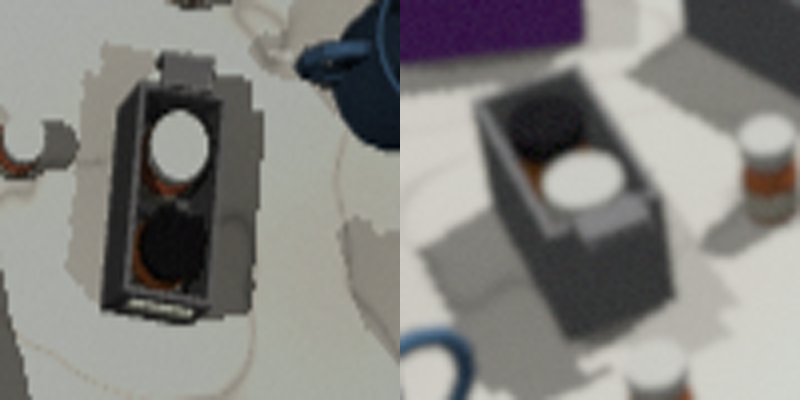

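The crop confirms it: a grey bin with a lip at its far (+x) end and two jars (white and black caps). Next I measure the bin's yaw, the rail line, the foot and the hung bin, which fixes the notch.

```bash
python3 - <<'E'
from h import *
a=np.load("top0.npz"); b=np.load("scene0.npz"); p3=lambda q:np.round(q*1000,1)
def fit(Q):
    v=cv2.fitLine((Q[:,:2]*1000).astype(np.float32),cv2.DIST_HUBER,0,.01,.01).ravel(); return v
for n,D in(("top",a),("scene",b)):
    P=D["P"].reshape(-1,3); P=P[np.isfinite(P[:,0])]
    S=P[(P[:,0]>.45)&(P[:,0]<.8)&(P[:,1]>-.12)&(P[:,1]<.4)]
    F=S[(S[:,2]>.008)&(S[:,2]<.017)]
    print(n,"foot pct x",p3(np.percentile(F[:,0],[1,5,50,95,99])),"y",p3(np.percentile(F[:,1],[1,3,50,97,99])))
    T=S[(S[:,2]>.143)&(S[:,2]<.16)]
    for y in np.arange(-.08,.36,.02):
        q=T[(T[:,1]>y)&(T[:,1]<y+.02)]
        if len(q)>3: print("  y%.0f n%d x %s z %s"%(y*1000+10,len(q),p3(np.percentile(q[:,0],[5,50,95])),p3(np.percentile(q[:,2],[50,95]))))
    H=S[(S[:,2]>.165)]
    print("  >165mm:",len(H), p3(np.percentile(H,[5,50,95],axis=0)) if len(H) else "")
    B=P[(P[:,0]>.46)&(P[:,0]<.62)&(P[:,1]>-.40)&(P[:,1]<-.27)&(P[:,2]>.062)&(P[:,2]<.08)]
    c,s,an=cv2.minAreaRect((B[:,:2]*1000).astype(np.float32)); print("bin",c,s,an)
C=np.vstack([cv2.resize(cv2.cvtColor(a["im"][138:228,125:325],cv2.COLOR_RGB2BGR),(666,300),interpolation=cv2.INTER_CUBIC),
 cv2.resize(cv2.cvtColor(b["im"][155:285,280:440],cv2.COLOR_RGB2BGR),(666,300),interpolation=cv2.INTER_CUBIC)])
cv2.imwrite("pics/crop2.png",C)
E
```

```text
top foot pct x [575.4 578.8 616.8 721.7 743.7] y [-54.2 -50.4 119.8 317.7 322.8]
  y-50 n16 x [616.5 619.1 621.6] z [149.9 152.5]
  y-30 n29 x [616.1 619.2 622.3] z [149.4 152.2]
  y-10 n32 x [616.6 619.8 622.5] z [149.3 152.6]
  y10 n32 x [616.5 619.3 623. ] z [149.  152.7]
  y30 n25 x [616.4 618.4 621.3] z [148.9 151.8]
  y50 n6 x [617.2 619.6 620.3] z [144.6 147. ]
  y70 n7 x [616.8 618.7 621.2] z [145.3 151.2]
  y90 n28 x [616.  619.1 621.6] z [150.6 153.6]
  y110 n25 x [616.4 619.6 622.3] z [149.9 153.1]
  y130 n30 x [616.5 619.9 623.1] z [148.7 152.2]
  y150 n34 x [616.5 619.2 623.4] z [148.7 152.1]
  y170 n25 x [617.  618.6 622. ] z [149.1 153.3]
  y190 n62 x [522.6 603.2 621.2] z [145.4 151.7]
  y210 n306 x [519.2 571.3 624. ] z [151.1 154.7]
  y230 n274 x [522.3 573.2 622.9] z [150.9 154.8]
  y250 n48 x [531.4 616.4 622.4] z [146.8 152.1]
  y270 n13 x [616.8 619.8 623. ] z [149.  152.7]
  >165mm: 0 
bin (537.8004150390625, -335.55316162109375) (57.89076232910156, 127.10130310058594) 80.11453247070312
scene foot pct x [582.5 621.7 691.4 722.5 726. ] y [-56.6 -51.9 104.8 309.1
[... 249 characters left out ...]
]
  y50 n6 x [616.  618.7 621.2] z [145.9 149.9]
  y70 n8 x [617.  618.5 621.9] z [144.5 149.7]
  y90 n26 x [616.1 621.1 622.7] z [148.4 150.1]
  y110 n25 x [616.6 620.2 623.6] z [147.9 150.4]
  y130 n22 x [615.9 620.6 622.9] z [148.3 151.2]
  y150 n23 x [617.  620.3 623.1] z [148.6 151.1]
  y170 n20 x [615.9 620.1 622.2] z [148.8 151. ]
  y190 n43 x [528.3 619.  623.2] z [147.4 152.5]
  y210 n196 x [524.5 576.1 625.1] z [150.1 153.3]
  y230 n132 x [520.4 574.9 623.6] z [151.1 153.7]
  y250 n24 x [600.  620.6 622.5] z [147.8 150.9]
  y270 n11 x [615.6 620.1 621.9] z [148.8 151.5]
  >165mm: 0 
bin (537.7119750976562, -335.239013671875) (56.36448669433594, 132.60000610351562) 80.61103057861328
```

View pics/crop2.png

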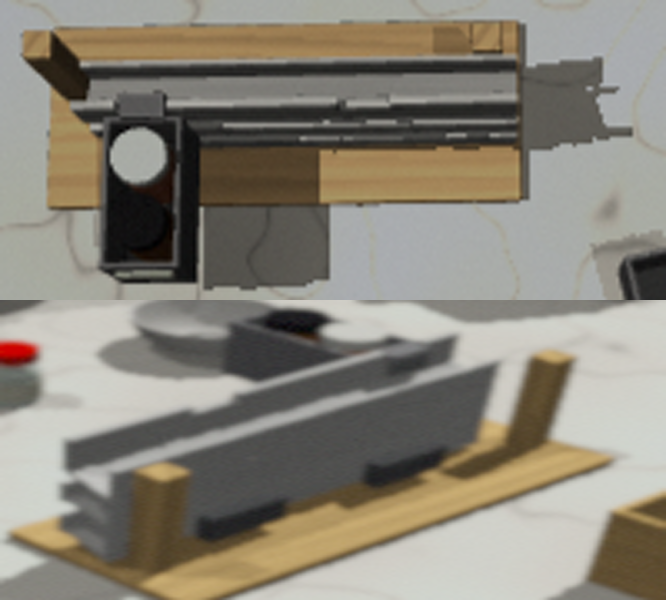

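```bash
python3 - <<'E'
from h import *
for n in("top","scene"):
    P=np.load(n+"0.npz")["P"].reshape(-1,3); P=P[np.isfinite(P[:,0])]
    S=P[(P[:,0]>.614)&(P[:,0]<.626)&(P[:,1]>-.06)&(P[:,1]<.19)]
    print(n,[(int(y*1000),round(1000*np.percentile(S[(S[:,1]>=y)&(S[:,1]<y+.004)][:,2],85))) for y in np.arange(.024,.1,.004)])
    T=S[S[:,2]>.1465]; T=T[(T[:,1]<.035)|(T[:,1]>.09)]
    c=np.polyfit(T[:,1],T[:,0],1); print("rail slope deg",np.degrees(-c[0]),"x at y=.06",np.polyval(c,.06))
    H=P[(P[:,0]>.51)&(P[:,0]<.605)&(P[:,1]>.18)&(P[:,1]<.27)&(P[:,2]>.143)&(P[:,2]<.156)]
    c,s,an=cv2.minAreaRect((H[:,:2]*1000).astype(np.float32)); print("hung",c,s,an)
    L=P[(P[:,0]>.612)&(P[:,0]<.63)&(P[:,1]>.18)&(P[:,1]<.27)&(P[:,2]>.151)]
    if len(L): print("lip",np.percentile(L,[3,50,97],axis=0)*1000)
    B=P[(P[:,0]>.46)&(P[:,0]<.61)&(P[:,1]>-.40)&(P[:,1]<-.27)&(P[:,2]>.064)&(P[:,2]<.08)]
    c0=np.array([.5294,-.3341])
    for yaw in(-9.0,-9.5,-10,-10.5):
        t=np.radians(yaw); D=B[:,:2]-c0; q=D@np.array([[np.cos(t),-np.sin(t)],[np.sin(t),np.cos(t)]])*1000
        q=q[np.abs(q[:,0])<45]
        k=[(q[(q[:,0]*s>15)&(q[:,1]<-15)][:,1].min().round(1),q[(q[:,0]*s>15)&(q[:,1]>15)][:,1].max().round(1)) for s in(-1,1)]
        print(yaw,"ylimits back/front half",k)
E
```

```text
top [(24, 137), (28, 147), (32, 146), (36, 136), (40, 140), (44, 139), (48, 127), (52, 136), (56, 139), (60, 136), (64, 140), (68, 140), (72, 133), (76, 141), (80, 149), (83, 149), (88, 146), (92, 143), (96, 148), (100, 141)]
rail slope deg -0.016584688281647775 x at y=.06 0.6197624943525283
hung (558.6058959960938, 218.978271484375) (92.28922271728516, 54.962039947509766) 1.551295280456543
lip [[615.09575196 185.28426821 151.30918832]
 [619.49518776 250.88456994 152.34104994]
 [624.96501393 265.62891444 153.92463976]]
-9.0 ylimits back/front half [(np.float64(-28.4), np.float64(28.9)), (np.float64(-29.5), np.float64(28.4))]
-9.5 ylimits back/front half [(np.float64(-28.7), np.float64(28.7)), (np.float64(-29.2), np.float64(28.7))]
-10 ylimits back/front half [(np.float64(-29.0), np.float64(28.5)), (np.float64(-28.9), np.float64(29.0))]
-10.5 ylimits back/front half [(np.float64(-29.4), np.float64(28.3)), (np.float64(-28.5), np.float64(29.3))]
scene [(24, 145), (28, 147), (32, 147), (36, 148), (40, 144), (44, 141), (48, 142), (52, 137), (56, 140), (60, 141), (64, 139), (68, 141), (72, 141), (76, 145), (80, 149), (83, 148), (88, 148), (92, 145), (96, 146), (100, 147)]
rail slope deg -0.07446891509634448 x at y=.06 0.6194396022958709
hung (556.6270141601562, 217.55650329589844) (93.76074981689453, 47.39046096801758) 4.984654426574707
lip [[619.6941003  181.50060307 151.72700143]
 [622.08325735 236.38703983 152.24441856]
 [622.96169354 265.02463378 152.56970648]]
-9.0 ylimits back/front half [(np.float64(-27.4), np.float64(28.5)), (np.float64(-28.1), np.float64(28.1))]
-9.5 ylimits back/front half [(np.float64(-27.6), np.float64(28.3)), (np.float64(-27.9), np.float64(28.2))]
-10 ylimits back/front half [(np.float64(-28.0), np.float64(28.1)), (np.float64(-27.7), np.float64(28.4))]
-10.5 ylimits back/front half [(np.float64(-28.4), np.float64(28.0)), (np.float64(-27.5), np.float64(28.6))]
```

The crop shows the stand, the hung bin on the left and the free notch (about pixel (365,103), also in the depth). Results:
- **Bin:** origin about (0.5294, -0.334), yaw -9.9°.
- **Rail:** x about 0.6196, stand yaw about 0.
- **Notch:** centre y about 0.0595, from its depth edges and from the hung bin minus 160 mm.

Now I move.

```bash
cat > to.py <<'E'
import sys; from h import *
x,y,z,yaw=map(float,sys.argv[1:5]); o=robot.get_obs()
M=R.from_euler('xyz',o["ee_rot"]); T=R.from_euler('xyz',[np.pi,0,yaw])
print("t",o["time"],"pos",o["tool_pos"].round(4),"rot",o["ee_rot"].round(4),"F",o["wrist_force"].round(2),"Tq",o["wrist_torque"].round(3),"w",round(o["width"],4),"ff",o["finger_force"])
print("turn",(M.inv()*T).as_rotvec().round(4),"shift cm",(M.inv().apply(np.array([x,y,z])-o["tool_pos"])*100).round(2))
E
python3 to.py .5294 -.334 .2 2.969
```

```text
t 0.1 pos [0.1336 0.533  0.2044] rot [-3.1397e+00 -2.0000e-04  2.8958e+00] F [-0.23  0.41 -0.36] Tq [-0.018 -0.005 -0.032] w 0.094 ff 0.0
turn [-0.0019 -0.0003 -0.0732] shift cm [-59.48 -74.47   0.57]
```

move_arm(deltas=[0, 0, -0.073, -59.4, -74.5, 0, -1, 0, 0, -0.073, -59.4, -74.5, 0, -1, 0, 0, -0.073, -59.4, -74.5, 0, -1, 0, 0, -0.073, -59.4, -74.5, 0, -1, 0, 0, -0.073, -59.4, -74.5, 0, -1, 0, 0, -0.073, -59.4, -74.5, 0, -1, 0, 0, -0.073, -59.4, -74.5, 0, -1, 0, 0, -0.073, -59.4, -74.5, 0, -1])

```text
time: 0.9
tool_pos: [0.2996, 0.1676, 0.2052]
ee_rot: [3.141, 0.0, 2.97]
wrist_force: [1.2, 0.9, 0.4]
width: 0.0939
finger_force: 0.0
```

```bash
python3 to.py .5294 -.334 .2 2.969
```

```text
t 0.9 pos [0.2996 0.1676 0.2052] rot [3.1413e+00 5.0000e-04 2.9696e+00] F [1.18 0.86 0.41] Tq [-0.01  -0.033  0.04 ] w 0.0939 ff 0.0
turn [0.0003 0.0005 0.0006] shift cm [-31.22 -45.49   0.52]
```

move_arm(deltas=[0, 0, 0, -31.2, -45.5, 0.5, -1, 0, 0, 0, -31.2, -45.5, 0.5, -1, 0, 0, 0, -31.2, -45.5, 0.5, -1, 0, 0, 0, -31.2, -45.5, 0.5, -1, 0, 0, 0, -31.2, -45.5, 0.5, -1, 0, 0, 0, -31.2, -45.5, 0.5, -1, 0, 0, 0, -31.2, -45.5, 0.5, -1, 0, 0, 0, -31.2, -45.5, 0.5, -1])

```text
time: 1.7
tool_pos: [0.4659, -0.1965, 0.2012]
ee_rot: [3.141, -0.001, 2.968]
wrist_force: [0.3, 0.4, 0.9]
width: 0.0939
finger_force: 0.0
```

```bash
python3 to.py .5294 -.334 .12 2.969
```

```text
t 1.7 pos [ 0.4659 -0.1965  0.2012] rot [ 3.1409e+00 -6.0000e-04  2.9680e+00] F [0.27 0.35 0.87] Tq [ 0.032 -0.061  0.032] w 0.0939 ff 0.0
turn [ 0.0007 -0.0006 -0.001 ] shift cm [ -8.63 -12.46   8.11]
```

move_arm(deltas=[0, 0, 0, -8.6, -12.5, 0, -1, 0, 0, 0, -8.6, -12.5, 0, -1, 0, 0, 0, -8.6, -12.5, 0, -1, 0, 0, 0, -8.6, -12.5, 0, -1, 0, 0, 0, -8.6, -12.5, 5, -1, 0, 0, 0, -8.6, -12.5, 8, -1, 0, 0, 0, -8.6, -12.5, 8, -1, 0, 0, 0, -8.6, -12.5, 8, -1])

```text
time: 2.5
tool_pos: [0.5287, -0.3316, 0.1219]
ee_rot: [3.141, -0.001, 2.969]
wrist_force: [-0.5, 0.1, 1.4]
width: 0.0942
finger_force: 0.0
```

```bash
python3 to.py .5294 -.334 .034 2.969; python3 - <<'E'
from h import *
s=snap("top"); im=cv2.cvtColor(s["image"],cv2.COLOR_RGB2BGR)
cv2.imwrite("pics/top1.png",cv2.resize(im[150:290,320:480],(686,600)))
E
```

```text
t 2.5 pos [ 0.5287 -0.3316  0.1219] rot [ 3.1408e+00 -1.0000e-03  2.9692e+00] F [-0.53  0.13  1.42] Tq [ 0.108 -0.071  0.056] w 0.0942 ff 0.0
turn [ 0.0007 -0.001   0.0002] shift cm [-0.12 -0.23  8.79]
```

View pics/top1.png

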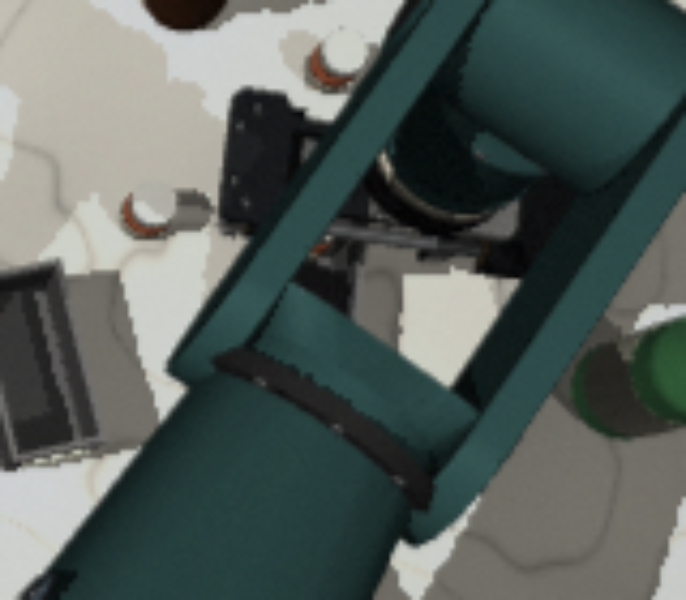

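The crop shows the gripper squarely over the bin (bin end at (325,280)), clear of the small jars. I descend and close.

move_arm(deltas=[0, 0, 0, -0.1, -0.2, 2, -1, 0, 0, 0, -0.1, -0.2, 4.5, -1, 0, 0, 0, -0.1, -0.2, 7, -1, 0, 0, 0, -0.1, -0.2, 8.8, -1, 0, 0, 0, -0.1, -0.2, 8.8, -1, 0, 0, 0, -0.1, -0.2, 8.8, 0.1, 0, 0, 0, -0.1, -0.2, 8.8, 0.5, 0, 0, 0, -0.1, -0.2, 8.8, 1])

```text
time: 3.35
tool_pos: [0.5308, -0.3353, 0.0363]
ee_rot: [-3.14, 0.004, 2.969]
wrist_force: [0.4, 0.1, 0.2]
width: 0.0738
finger_force: 0.0
```

move_arm(deltas=[0, 0, 0, 0, 0, 0, 1, 0, 0, 0, 0, 0, 0, 1, 0, 0, 0, 0, 0, 0, 1, 0, 0, 0, 0, 0, 0, 1])

```text
time: 3.75
tool_pos: [0.5298, -0.3347, 0.0344]
ee_rot: [-3.141, 0.001, 2.969]
wrist_force: [0.1, 0.2, 2.1]
width: 0.0561
finger_force: 30.0
```

```bash
python3 to.py .5294 -.334 .16 2.969
```

```text
t 3.75 pos [ 0.5298 -0.3347  0.0344] rot [-3.1411e+00  8.0000e-04  2.9689e+00] F [0.09 0.19 2.05] Tq [-0.033  0.055 -0.02 ] w 0.0561 ff 29.97721642255783
turn [-0.0005  0.0008 -0.0001] shift cm [  0.05   0.06 -12.56]
```

move_arm(deltas=[0, 0, 0, 0, 0, -0.5, 1, 0, 0, 0, 0, 0, -1.5, 1, 0, 0, 0, 0, 0, -3.5, 1, 0, 0, 0, 0, 0, -6, 1, 0, 0, 0, 0, 0, -8.5, 1, 0, 0, 0, 0, 0, -11, 1, 0, 0, 0, 0, 0, -12.6, 1, 0, 0, 0, 0, 0, -12.6, 1])

```text
time: 4.55
tool_pos: [0.5308, -0.3354, 0.1634]
ee_rot: [-3.139, 0.005, 2.969]
wrist_force: [-0.5, 0.2, -3.1]
width: 0.0556
finger_force: 30.0
```

```bash
python3 to.py .5576 .0595 .16 3.1416
```

```text
t 4.55 pos [ 0.5308 -0.3354  0.1634] rot [-3.139   0.0054  2.9688] F [-0.51  0.23 -3.08] Tq [ 0.05   0.018 -0.033] w 0.0556 ff 29.97201293706894
turn [-0.0031  0.0051 -0.1728] shift cm [ 4.15 39.36  0.21]
```

move_arm(deltas=[0, 0, -0.02, 0.2, 2, 0, 1, 0, 0, -0.04, 0.5, 5, 0, 1, 0, 0, -0.07, 0.8, 8, 0, 1, 0, 0, -0.1, 1.2, 11, 0, 1, 0, 0, -0.13, 1.5, 14, 0, 1, 0, 0, -0.16, 1.8, 17, 0, 1, 0, 0, -0.173, 2.1, 20, 0, 1, 0, 0, -0.173, 2.4, 23, 0, 1])

```text
time: 5.35
tool_pos: [0.544, -0.101, 0.1576]
ee_rot: [3.14, -0.004, -3.14]
wrist_force: [-0.5, -0.9, -3.8]
width: 0.0559
finger_force: 30.0
```

```bash
python3 to.py .5576 .0595 .16 3.1416
```

```text
t 5.35 pos [ 0.544  -0.101   0.1576] rot [ 3.1396 -0.0038 -3.14  ] F [-0.53 -0.89 -3.85] Tq [ 0.039 -0.045 -0.014] w 0.0559 ff 29.97144341468811
turn [ 0.002  -0.0038  0.0016] shift cm [-1.39 16.05 -0.21]
```

move_arm(deltas=[0, 0, 0.002, -0.3, 3, 0, 1, 0, 0, 0.002, -0.6, 6, 0, 1, 0, 0, 0.002, -0.9, 9, -0.1, 1, 0, 0, 0.002, -1.1, 12, -0.2, 1, 0, 0, 0.002, -1.3, 14.5, -0.2, 1, 0, 0, 0.002, -1.4, 16, -0.2, 1, 0, 0, 0.002, -1.4, 16, -0.2, 1, 0, 0, 0.002, -1.4, 16, -0.2, 1])

```text
time: 6.15
tool_pos: [0.5588, 0.0559, 0.161]
ee_rot: [-3.141, -0.002, 3.14]
wrist_force: [0.3, -0.1, -3.7]
width: 0.0556
finger_force: 30.0
```

```bash
cat > m.py <<'E'
from h import *
o=robot.get_obs()
for n in("top","scene"):
    s=snap(n); P=s["P"].reshape(-1,3); im=s["image"].reshape(-1,3).astype(int)
    zb=o["tool_pos"][2]-.034; c=o["tool_pos"][:2]
    g=np.abs(im.max(1)-im.min(1))<30
    S=P[np.isfinite(P[:,0])&g]
    L=S[(S[:,2]>zb+.068)&(S[:,2]<zb+.082)&(S[:,0]>c[0]+.057)&(S[:,0]<c[0]+.085)&(abs(S[:,1]-c[1])<.04)]
    if len(L): print(n,len(L),"lip pct3/50/97",(np.percentile(L,[3,50,97],axis=0)*1000).round(1).tolist())
    cv2.imwrite(f"pics/m_{n}_{o['time']:.1f}.png",cv2.resize(cv2.cvtColor(s["image"],cv2.COLOR_RGB2BGR)[120:260,180:340] if n=="top" else cv2.cvtColor(s["image"],cv2.COLOR_RGB2BGR)[100:280,260:460],(640,560)))
E
python3 to.py .5576 .0595 .16 3.1416; python3 m.py; ls pics
```

```text
t 6.15 pos [0.5588 0.0559 0.161 ] rot [-3.1406e+00 -1.7000e-03  3.1404e+00] F [ 0.34 -0.06 -3.73] Tq [0.054 0.029 0.037] w 0.0556 ff 29.972443878650665
turn [-0.001  -0.0017 -0.0012] shift cm [0.12 0.36 0.1 ]
scene 75 lip pct3/50/97 [[616.7, 39.6, 195.3], [625.7, 54.6, 200.6], [630.9, 71.4, 203.3]]
crop1.png
crop2.png
m_scene_6.2.png
m_top_6.2.png
scene0.png
top0.png
top1.png
```

View pics/m_scene_6.2.png

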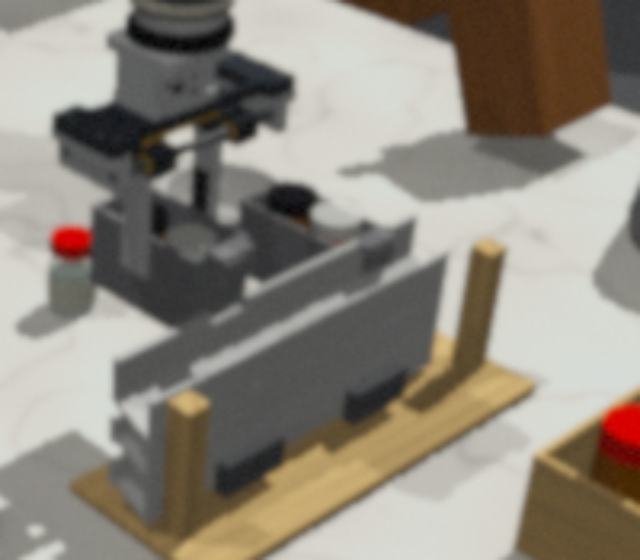

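The picture shows the bin held level with its lip at (235,245) above the rail. The depth puts the lip exactly where the TCP predicts. Now I lower it to just above the rail.

move_arm(deltas=[0, 0, 0, 0.1, 0.35, 0, 1, 0, 0, 0, 0.1, 0.35, 0.5, 1, 0, 0, 0, 0.1, 0.35, 1.2, 1, 0, 0, 0, 0.1, 0.35, 2, 1, 0, 0, 0, 0.1, 0.35, 2.8, 1, 0, 0, 0, 0.1, 0.35, 3.4, 1, 0, 0, 0, 0.1, 0.35, 3.6, 1, 0, 0, 0, 0.1, 0.35, 3.6, 1])

```text
time: 7.05
tool_pos: [0.5582, 0.0597, 0.1252]
ee_rot: [3.142, -0.001, 3.14]
wrist_force: [0.9, -0.1, -4.0]
width: 0.0557
finger_force: 30.0
```

```bash
python3 to.py .558 .0595 .117 3.1416
```

```text
t 7.05 pos [0.5582 0.0597 0.1252] rot [ 3.1415e+00 -1.1000e-03  3.1398e+00] F [ 0.88 -0.07 -4.04] Tq [0.039 0.021 0.009] w 0.0557 ff 29.972442090511322
turn [ 0.0001 -0.0011 -0.0018] shift cm [ 0.02 -0.02  0.82]
```

move_arm(deltas=[0, 0, 0, 0, 0, 0.2, 1, 0, 0, 0, 0, 0, 0.4, 1, 0, 0, 0, 0, 0, 0.6, 1, 0, 0, 0, 0, 0, 0.8, 1, 0, 0, 0, 0, 0, 0.95, 1, 0, 0, 0, 0, 0, 1.05, 1, 0, 0, 0, 0, 0, 1.15, 1, 0, 0, 0, 0, 0, 1.2, 1])

```text
time: 7.85
tool_pos: [0.5584, 0.0597, 0.1138]
ee_rot: [3.142, -0.0, 3.14]
wrist_force: [0.1, 0.7, -3.1]
width: 0.0559
finger_force: 30.0
```

```bash
python3 to.py .558 .0595 .106 3.1416
```

```text
t 7.85 pos [0.5584 0.0597 0.1138] rot [ 3.1415e+00 -1.0000e-04  3.1398e+00] F [ 0.08  0.68 -3.1 ] Tq [ 0.053  0.016 -0.06 ] w 0.0559 ff 29.97261017560959
turn [ 0.0001 -0.0001 -0.0018] shift cm [ 0.04 -0.02  0.78]
```

move_arm(deltas=[0, 0, 0, 0, 0, 0.1, 1, 0, 0, 0, 0, 0, 0.2, 1, 0, 0, 0, 0, 0, 0.25, 1, 0, 0, 0, 0, 0, 0.25, 1])

```text
time: 8.25
tool_pos: [0.5584, 0.0597, 0.1112]
ee_rot: [3.142, -0.0, 3.14]
wrist_force: [-0.3, -0.8, -4.2]
width: 0.0559
finger_force: 30.0
```

```bash
python3 to.py .558 .0595 .106 3.1416
```

```text
t 8.25 pos [0.5584 0.0597 0.1112] rot [ 3.1415e+00 -2.0000e-04  3.1398e+00] F [-0.29 -0.82 -4.24] Tq [0.012 0.028 0.016] w 0.0559 ff 29.972449243068695
turn [ 0.0001 -0.0002 -0.0018] shift cm [ 0.04 -0.02  0.52]
```

move_arm(deltas=[0, 0, 0, 0, 0, 0.1, 1, 0, 0, 0, 0, 0, 0.2, 1, 0, 0, 0, 0, 0, 0.3, 1, 0, 0, 0, 0, 0, 0.3, 1])

```text
time: 8.65
tool_pos: [0.5583, 0.0597, 0.1081]
ee_rot: [3.141, -0.0, 3.14]
wrist_force: [1.3, -0.2, -2.8]
width: 0.0557
finger_force: 30.0
```

```bash
python3 to.py .558 .0595 .106 3.1416
```

```text
t 8.65 pos [0.5583 0.0597 0.1081] rot [ 3.1415e+00 -4.0000e-04  3.1398e+00] F [ 1.29 -0.25 -2.81] Tq [ 0.01   0.046 -0.025] w 0.0557 ff 29.97247874736786
turn [ 0.0001 -0.0004 -0.0018] shift cm [ 0.03 -0.02  0.21]
```

Now well below the plain-edge level with no load, so the lip is in the notch. I go on until it is seated.

move_arm(deltas=[0, 0, 0, 0, 0, 0.1, 1, 0, 0, 0, 0, 0, 0.2, 1, 0, 0, 0, 0, 0, 0.25, 1, 0, 0, 0, 0, 0, 0.25, 1])

```text
time: 9.05
tool_pos: [0.5586, 0.0597, 0.1061]
ee_rot: [3.142, 0.0, 3.14]
wrist_force: [-1.3, 1.2, -2.6]
width: 0.0558
finger_force: 30.0
```

```bash
python3 to.py .558 .0595 .106 3.1416
```

```text
t 9.05 pos [0.5586 0.0597 0.1061] rot [3.1416e+00 4.0000e-04 3.1398e+00] F [-1.32  1.23 -2.62] Tq [ 0.046  0.02  -0.007] w 0.0558 ff 29.97249662876129
turn [ 0.      0.0004 -0.0018] shift cm [ 0.06 -0.02  0.01]
```

move_arm(deltas=[0, 0, 0, 0, 0, 0.05, 1, 0, 0, 0, 0, 0, 0.1, 1, 0, 0, 0, 0, 0, 0.15, 1, 0, 0, 0, 0, 0, 0.15, 1])

```text
time: 9.45
tool_pos: [0.5587, 0.0598, 0.1052]
ee_rot: [3.142, 0.001, 3.14]
wrist_force: [-2.0, 0.3, 2.2]
width: 0.056
finger_force: 30.0
```

```bash
python3 to.py .558 .0595 .106 3.1416
```

```text
t 9.45 pos [0.5587 0.0598 0.1052] rot [3.1415e+00 1.0000e-03 3.1398e+00] F [-2.    0.3   2.19] Tq [-0.014  0.167 -0.012] w 0.056 ff 29.973100125789642
turn [ 0.0001  0.001  -0.0018] shift cm [ 0.07 -0.03 -0.08]
```

Contact: Fz went from -4 to +2 N with the lip about 141 mm up, so it is seated in the notch. I release and wait.

move_arm(deltas=[0, 0, 0, 0, 0, 0, -0.3, 0, 0, 0, 0, 0, 0, -0.4, 0, 0, 0, 0, 0, 0, -0.6, 0, 0, 0, 0, 0, 0, -0.9, 0, 0, 0, 0, 0, 0, -0.9, 0, 0, 0, 0, 0, 0, -0.9])

```text
time: 10.05
tool_pos: [0.5585, 0.0598, 0.1043]
ee_rot: [3.141, -0.0, 3.14]
wrist_force: [0.5, 0.5, 0.2]
width: 0.0888
finger_force: 0.0
```

```bash
python3 to.py .5583 .0597 .2 3.1416; python3 m.py;  ls pics
```

```text
t 10.05 pos [0.5585 0.0598 0.1043] rot [ 3.1415 -0.      3.1398] F [0.5  0.49 0.16] Tq [-0.029  0.02   0.002] w 0.0888 ff 0.0
turn [ 0.0001 -0.     -0.0018] shift cm [ 0.02 -0.   -9.57]
scene 131 lip pct3/50/97 [[616.0, 22.0, 138.8], [621.9, 58.4, 145.7], [626.8, 96.9, 150.1]]
crop1.png
crop2.png
m_scene_10.1.png
m_scene_6.2.png
m_top_10.1.png
m_top_6.2.png
scene0.png
top0.png
top1.png
```

Free of the bin with no force. I raise straight up and back off towards the robot.

move_arm(deltas=[0, 0, 0, 0, 0, -1, -0.9, 0, 0, 0, 0, 0, -3, -0.9, 0, 0, 0, 0, 0, -6, -0.9, 0, 0, 0, 0, 0, -10, -0.9, 0, 0, 0, 4, -2, -12, -0.9, 0, 0, 0, 9, -6, -12, -0.9, 0, 0, 0, 14, -10, -12, -0.9, 0, 0, 0, 18, -14, -12, -0.9])

```text
time: 10.95
tool_pos: [0.4022, -0.0571, 0.2256]
ee_rot: [-3.141, 0.002, 3.141]
wrist_force: [-0.2, -1.1, 0.2]
width: 0.0887
finger_force: 0.0
```

move_arm(deltas=[0, 0, 0, 4, -4, 0, -0.9, 0, 0, 0, 4, -4, 0, -0.9, 0, 0, 0, 4, -4, 0, -0.9, 0, 0, 0, 4, -4, 0, -0.9])

```text
time: 11.35
tool_pos: [0.3643, -0.096, 0.2248]
ee_rot: [3.141, 0.001, 3.14]
wrist_force: [0.0, 0.7, -0.3]
width: 0.089
finger_force: 0.0
```

```bash
python3 - <<'E'
from h import *
ims=[]
for n in("top","scene"):
    s=snap(n); P=s["P"].reshape(-1,3); P=P[np.isfinite(P[:,0])]
    f=lambda a,b,c,d,e,g:P[(P[:,0]>a)&(P[:,0]<b)&(P[:,1]>c)&(P[:,1]<d)&(P[:,2]>e)&(P[:,2]<g)]
    L=f(.612,.634,.048,.072,.13,.16); print(n,"bridge top z med",np.median(L[:,2]) if len(L) else None,len(L),"x",np.percentile(L[:,0],[3,97]))
    H=f(.49,.612,.0,.12,.125,.16); c,z,a=cv2.minAreaRect((H[:,:2]*1000).astype(np.float32)); print("rim",c,z,a)
    for x in np.arange(.5,.61,.02):
        q=H[(abs(H[:,0]-x)<.01)&(abs(abs(H[:,1]-c[1]/1000)-.026)<.004)]; print("  rim z at",round(x,2),np.median(q[:,2]).round(4),len(q))
    im=cv2.cvtColor(s["image"],cv2.COLOR_RGB2BGR)
    ims.append(cv2.resize(im[120:260,130:330] if n=="top" else im[140:280,260:460],(400,280),interpolation=cv2.INTER_CUBIC))
cv2.imwrite("pics/end.png",np.hstack(ims)); print(robot.get_obs()["time"],robot.get_obs()["tool_pos"])
E
```

```text
top bridge top z med 0.1462075808853115 58 x [0.61225428 0.62526317]
rim (556.3101806640625, 59.38153839111328) (54.774105072021484, 111.34693908691406) 89.90404510498047
  rim z at 0.5 0.132 19
  rim z at 0.52 0.1332 34
  rim z at 0.54 0.1329 33
  rim z at 0.56 0.1352 32
  rim z at 0.58 0.1376 36
  rim z at 0.6 0.1386 37
scene bridge top z med 0.14192858862054125 75 x [0.61327405 0.62808587]
rim (554.687744140625, 63.543495178222656) (114.29254150390625, 68.40177154541016) 0.5335844159126282
  rim z at 0.5 0.1321 10
  rim z at 0.52 0.1328 29
  rim z at 0.54 0.1336 23
  rim z at 0.56 0.1359 23
  rim z at 0.58 0.1348 28
  rim z at 0.6 0.139 18
11.45 [ 0.36438072 -0.09551223  0.22438229]
```

View pics/end.png

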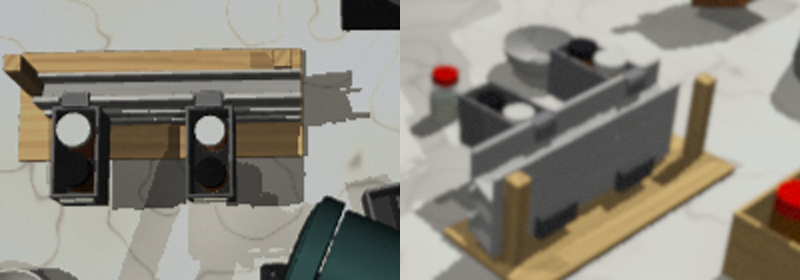

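The picture shows the bin hanging in the notch (bridge at (208,100) in the left half). It is square to the rail and leans about 0.07 rad, with both jars in it and the bridge underside about 141 mm up. I hand it in.

```bash
python3 -c "
from bench import robot
print(robot.close_job())"
```

```text
the job is handed in; nothing more can be done
None
```

The bin hangs released in the free notch, square to the rail with both jars in it and the gripper well clear; I handed the job in at about 11.5 s, and no verdict came back.

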